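# Hold open the punch cage gate

### The job

Open the self-closing gate of the small tool cage for a colleague who needs the number punches kept inside. First squeeze the two round pegs of the safety catch on the fixed frame fully together (they stay in), then squeeze the two flat paddles of the main catch on the gate fully together and swing the gate out past its click stop. Finish while still holding the gate steady and wide open, at least 65 degrees, without disturbing the things in, on and around the cage.

Things in the scene. Friction and masses are not known exactly. Their poses are not given: they have to be found in the camera images.
- cage: small grey steel cage fixed to the bench, 130 mm deep (x), 300 wide (y), 130 high; origin at the centre of its underside, +x to its back, its barred front faces -x. Left part (+y, 160 mm) of the front is the dark gate, the right part (110 mm) fixed bars. In front of the hinge lies a bracket with the click stop's dome, 22 mm high
- gate: the dark barred gate with the main catch on it, 160 mm wide, 14 mm thick, from 24 to 130 (a roller under it reaches down to 17) mm above the bench; origin on the hinge axis at bench height, the gate runs along its own -y from there; its axes equal the cage's when shut
- safety_grip (a point): safety catch on the rail of the fixed right part: midpoint between its two upright round pegs (12 mm diameter, tops 169 mm above the bench), 155 mm above the bench, 25 above the rail. The pegs stand in line along the cage's y, 52 mm over their outer sides, 32 when squeezed
- main_grip (a point): main catch on the gate's top rail, 115 mm from the hinge axis and, when shut, 115 mm from safety_grip: midpoint between its two upright flat paddles (22 mm wide, 8 thick, tops 169 mm above the bench), 155 mm above the bench, 25 above the rail. The paddles stand in line along the gate's y, 52 mm over their outer faces, 32 when squeezed. Moves with the gate
- gate_hinge (a point): point on the gate's upright hinge axis, at the left front corner of the cage, 155 mm above the bench
- gate_swing (a joint): opening angle, rad: 0 shut, stop at 1.4; the free end swings to -x of the cage (clockwise from above). A spring closes it (1 N at the main catch when shut, 2 to 5 N wide open). The click stop, a sprung dome under the gate, resists from about 0.55 rad with 10 to 15 N at the main catch and is passed by 0.85; let go wide open, the gate springs back onto it, to about 0.85
- safety_catch (a joint): travel of each peg of the safety catch towards the middle, m: 0 out (its bolt bars the gate), 0.010 fully squeezed (gate clear from 0.008). The two pegs are geared together and stay where they are left; about 3 N on each moves them
- main_catch (a joint): travel of each paddle towards the middle, m: 0 out (its bolt bars the gate), 0.010 fully squeezed (gate clear from 0.008). The two paddles are geared together and sprung apart, about 7 N on each to squeeze; the bolt springs out when let go, so keep them squeezed while the gate leaves the frame
- punch_set: wooden block of number punches, 35 x 90 x 56 mm, loose inside the cage behind the gate; origin at the centre of its underside; leave alone
- parts_bin: small open card bin, 55 x 88 x 34 mm, loose on the cage's roof behind the rail; origin at the centre of its underside; leave alone
- rubber_stamp: stamp with round wooden knob, 36 x 58 x 71 mm, loose on the bench right of the cage; origin at the centre of its underside; leave alone
- cup: cream plastic cup, 84 mm wide, 88 mm high, loose on the bench right of the cage; origin at the centre of its underside; leave alone

How it is judged (in metres and radians):
On the way, in this order (a step that is already met when the one before it is completed fails the run):
1. the safety catch is squeezed in, the gate still shut (value of joint safety_catch above 0.0085 m and value of joint gate_swing below 0.05 rad), for 0.2 s.
2. then the main catch is squeezed by the fingers (value of joint main_catch above 0.0085 m and value of joint safety_catch above 0.008 m and contact force between the fingers and gate above 2 N and value of joint gate_swing below 0.4 rad), for 0.2 s.
3. the gate has passed its click stop (value of joint gate_swing above 0.9 rad), for 0.2 s.
At the end, for the whole second after the job is handed in: through the last second the fingers hold the gate (at least 1 N on it) steady and open beyond 1.1 rad (63 degrees), the safety catch still squeezed in, and the punches, bin, stamp and cup within 30 mm of where they stood (value of joint gate_swing above 1.1 rad and velocity of joint gate_swing between -0.08 and 0.08 rad/s and contact force between the fingers and gate above 1 N and value of joint safety_catch above 0.0075 m and distance of each of punch_set, parts_bin, rubber_stamp, cup from where it was at the start of the episode below 0.03 m); the arm keeps its last pose, push and grip.
It fails at once if the punches, bin, stamp or cup were disturbed (distance of any of punch_set, parts_bin, rubber_stamp, cup from where it was at the start of the episode above 0.03 m).
It also fails if it takes over 40 s, if anything falls off the work surface, if the arm or the gripper's body presses on something with over 40 N, if the wrist force passes 120 N, or if a joint passes its speed limit or range.

### The arm

A 6-joint arm with a two-finger parallel gripper is mounted at the origin on a cart in front of the work surface, level with it; the furniture and walls round the work are solid. World frame = base frame: x ahead of the robot, y to its left, z up, the work surface at z = 0. Lengths are in mm, angles in rad, forces in N, time in s.
With the tool pointing down it reaches from about 400 to 825 mm from the base axis. Payload 7 kg.
Tool frame: the origin (TCP) lies at the very end of the fingers, on their centre line; the grasp point (between the pads) lies 19 mm behind it (r.grip_depth is the distance from the TCP to the grasp point, in mm); z points along the fingers, y is the line along which they close (so a half turn about z gives the same grasp; the last joint's range is limited). The gripper opens to 85 mm and grips with 20 to 120 N. Pads are 22 mm wide; open, the fingers measure 114 mm over their backs; the gripper's body (76 mm by 85 mm) begins 54 mm behind the grasp point. The pads swing forward as they close: fully open they stand 13 mm farther back than shut.
Start: joints at [1.529, 0.359, 0.012, 0, -1.224, -0.288], TCP at [218.609, 638.596, 231.302] pointing down, gripper open.
Joint ranges: [-3.07, 3.07], [-1.43, 2.12], [-1.02, 1.25], [-3.03, 1.67], [-3.05, -0], [-3.03, 3.03]. Speed limits (rad/s): [2.39, 2.39, 3.01, 3.14, 3.14, 3.14].

### API

Orientations are given as a unit quaternion [w, x, y, z].
In Python, from station import r, viewer, job gives the robot as it stands (r), with the cameras (viewer) and the job (job).
- The arm moves only by the tool nudge_tcp, called after ">>>" in YAML: its name, and indented under it one key for each argument. Schema: {"type":"object","properties":{"segments":{"type":"object","properties":{"moves":{"type":"array","items":{"type":"array","items":{"type":"number"},"minItems":6,"maxItems":6},"minItems":1,"maxItems":10}},"additionalProperties":false,"required":["moves"]},"aperture":{"type":"number"},"only":{"type":"string"},"quiet":{"type":"boolean"},"lines":{"type":"string"}},"required":["segments"],"additionalProperties":false}. segments is an object whose key "moves" holds a list of rows, 1 to 10 of them, each of 6 numbers: dx, dy, dz in shares of the most that a row can go, 1 being 50 mm, then a rotation vector rx, ry, rz in normalised numbers (1 is pi/2 rad); each row shifts and turns the commanded pose from where the row before left it, along the tool's axes as they then stand; what a row does not reach is not made up. A row lasts 1/10 s, in which the tool goes at most 50 mm and 0.15 rad, less where a joint would pass 70% of its speed; a pose out of reach is approached as far as the arm can. aperture is the finger opening in mm, set as the call begins (left out keeps the last). The fingers move at their own pace and stop on an object; the grip force is fixed at half the most. Time passes only in rows, so rows that do not move let the fingers close. The tool returns the time, the measured TCP pose, the force, the opening and the grip force at its end. only (a regular expression) keeps the lines of the reply that match it, lines (a string "A,B") keeps lines A to B, and quiet returns only ok. Shift and turn numbers lie between -1 and 1, and a call with a number outside is refused. Input that does not fit is refused with a message, and nothing moves.
- r.read_state(): the state, without advancing time (a new reading comes with each control period).
- viewer.snapshot(name): name is "scene" or "top"; returns a dict with "image" (420x560x3 uint8, blue, green, red), "fx", "fy", "cx", "cy" (pixels), "position" and "rotation" of the camera in the world. Camera axes: x right, y up, looking along -z (the intrinsics and any distortion apply to the point x, -y, -z); pixel columns grow to the right and rows downward; lengths in mm; the calibration is good to about 2 mm. A picture is of the moment at which its call begins. There is no depth.
- job.job_done(): hands the job in; it is judged then, once.
The state is a dict: "t": time; "joint_pos": joint angles; "joint_vel": joint speeds; "joint_efforts": joint torques, N m; "eef_pos": TCP position; "tcp_rot": TCP orientation; "ft_force": force on the tool from outside, world axes, zero at the start; "wrist_torque": the same for the moment, N m; "width": finger opening in mm; "finger_force": force on a finger pad.
Only numpy, scipy, OpenCV 4.12 (cv2) and the standard library are available. Lean on these libraries where they do the work, as an engineer would, in place of code of your own. Each camera call takes 0.05 s, during which the arm holds its last target. There are 200 camera calls.

## Working session

There is one attempt and no reset: what is moved stays moved. The work goes in short steps, Python scripts to look and compute and a tool call to move; the robot and the scene stay as the last step left them, time stands still between calls to the robot, and variables do not carry over. Pictures are saved under pics/ and viewed, at most 10 in all, crops included, and the job is handed in when it is done.

```bash
ls; mkdir -p pics
```

Run:
```python
from station import r, viewer, job
import cv2,numpy as np,pickle
d={}
for n in("scene","top"):
    s=viewer.snapshot(n);d[n]=s;cv2.imwrite(f"pics/{n}0.png",s["image"])
    print(n,{k:np.round(v,4).tolist() for k,v in s.items() if k!="image"})
pickle.dump(d,open("s0.pkl","wb"))
print(r.read_state())
```

```text
pics
station.py
scene {'fx': 478.1252, 'fy': 478.1252, 'cx': 277.8766, 'cy': 211.5852, 'position': [-153.4681, 482.0744, 545.9012], 'rotation': [-0.4639, -0.2802, 0.4496, 0.7101]}
top {'fx': 424.2139, 'fy': 424.2139, 'cx': 282.8275, 'cy': 202.868, 'position': [389.5184, 86.6132, 1153.88], 'rotation': [0.7347, 0.0758, -0.068, -0.6707]}
{'t': 0.1, 'joint_pos': array([ 1.52905047e+00,  3.59301149e-01,  1.11548777e-02, -3.10966286e-04,
       -1.22410280e+00, -2.88129269e-01]), 'joint_vel': array([ 0.00030642, -0.00273414,  0.00346903,  0.00365816,  0.00089696,
        0.00106908]), 'joint_efforts': array([-3.50338712e-03, -5.84767556e+01,  2.94109762e+01,  6.95452094e+00,
       -3.18282408e-03,  8.37896952e-07]), 'eef_pos': array([218.5154762 , 638.19567273, 230.46797799]), 'tcp_rot': array([ 7.38831112e-04,  9.86419645e-01, -1.64242914e-01, -5.58289686e-05]), 'ft_force': array([0.46923046, 0.65138861, 0.20376772]), 'wrist_torque': array([-0.01530214,  0.00918454,  0.05025067]), 'finger_force': 0.0, 'width': 85.67089742813926}
```

View pics/scene0.png

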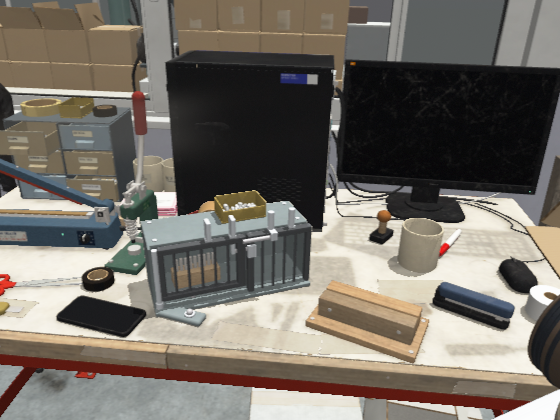

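View pics/top0.png

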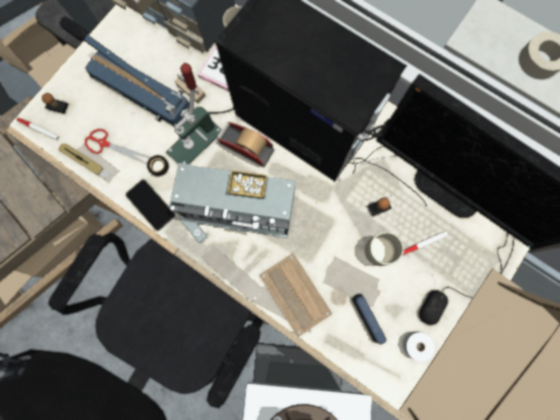

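The scene view shows the cage with its gate on the left at about (150–310, 200–310). Four light uprights stand at about (208,228), (232,226), (272,218) and (292,213). In the top view the cage lies at (172–295, 165–235). I'll enlarge both.

Create h.py:
```python
import numpy as np,cv2,pickle
def proj(s,P):
    c=(np.asarray(P,float)-s["position"])@np.asarray(s["rotation"])
    return np.array([s["cx"]+s["fx"]*c[...,0]/-c[...,2], s["cy"]+s["fy"]*c[...,1]/c[...,2]]).T
def ray(s,uv):
    u,v=uv;d=np.array([(u-s["cx"])/s["fx"],-(v-s["cy"])/s["fy"],-1]);d=np.asarray(s["rotation"])@d
    return np.asarray(s["position"],float),d/np.linalg.norm(d)
def plane(s,uv,z):
    o,d=ray(s,uv);return o+d*(z-o[2])/d[2]
def tri(s1,a,s2,b):
    o,d=ray(s1,a);p,e=ray(s2,b)
    t=np.linalg.lstsq(np.c_[d,-e],p-o,rcond=None)[0]
    A=o+d*t[0];B=p+e*t[1];return (A+B)/2,np.linalg.norm(A-B)
```

Run:
```python
from h import *
d=pickle.load(open("s0.pkl","rb"))
for n,(x,y,w,h,f) in dict(scene=(135,180,200,150,4),top=(160,150,150,100,5)).items():
    im=d[n]["image"][y:y+h,x:x+w];cv2.imwrite(f"pics/{n}c.png",cv2.resize(im,None,fx=f,fy=f,interpolation=cv2.INTER_CUBIC))
    print(n,proj(d[n],[218,638,230]),proj(d[n],[0,0,0]))
```

```text
Traceback (most recent call last):
  File "h.py", line 3, in proj
    c=(np.asarray(P,float)-s["position"])@np.asarray(s["rotation"])
      ~~~~~~~~~~~~~~~~~~~~~~~~~~~~~~~~~~~^~~~~~~~~~~~~~~~~~~~~~~~~~
ValueError: matmul: Input operand 1 has a mismatch in its core dimension 0, with gufunc signature (n?,k),(k,m?)->(n?,m?) (size 4 is different from 3)
```

View pics/scenec.png

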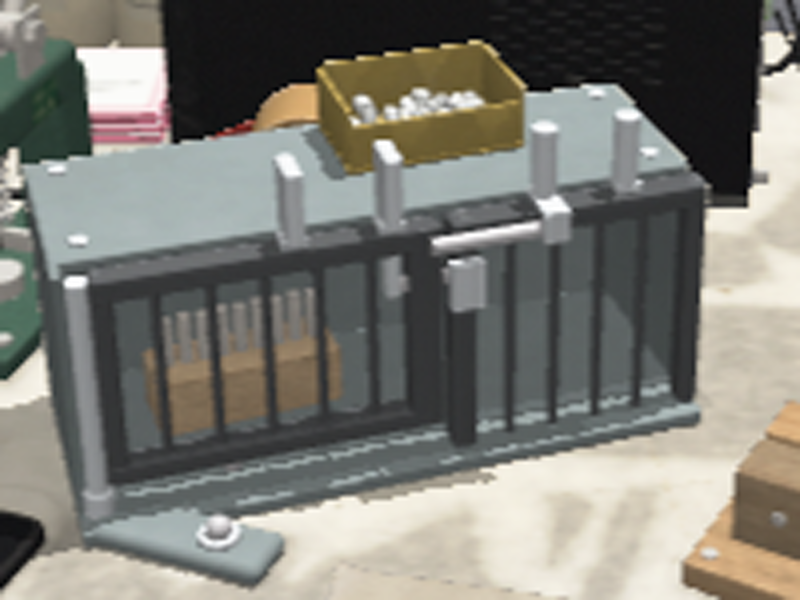

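The crop shows the flat paddles with tops at crop (288,160) and (387,148), and the round pegs with tops at (544,128) and (628,115). The dome bracket is at (218,528). The rotation is a quaternion, so I'll fix that.

```bash
sed -i 's/^import.*/&\nfrom scipy.spatial.transform import Rotation as R\nM=lambda q:R.from_quat(q,scalar_first=True).as_matrix()/; s/np.asarray(s\["rotation"\])/M(s["rotation"])/' h.py
```

Run:
```python
from h import *
d=pickle.load(open("s0.pkl","rb"))
x,y,w,h,f=160,150,150,100,5
im=d["top"]["image"][y:y+h,x:x+w];cv2.imwrite("pics/topc.png",cv2.resize(im,None,fx=f,fy=f,interpolation=cv2.INTER_CUBIC))
for n in d: print(n,proj(d[n],[218,638,230]),proj(d[n],[0,0,0]))
for p in((288,160),(387,148),(544,128),(628,115)):
    P=plane(d["scene"],(p[0]/4+134.6,p[1]/4+179.6),169);print(P,(proj(d["top"],P)-[x,y])*5)
```

```text
scene [-98.93350405 409.72955825] [597.09091356 515.94209766]
top [ 11.73924454 349.87126392] [304.13442344 453.93340843]
[564.23416408 284.06930051 169.        ] [235.74711564 288.70677116]
[559.05826424 240.80624214 169.        ] [325.24991434 307.58243055]
[551.43724882 169.12521439 169.        ] [474.51036153 337.02424032]
[549.37908964 128.22790026 169.        ] [560.53825705 349.11079602]
```

View pics/topc.png

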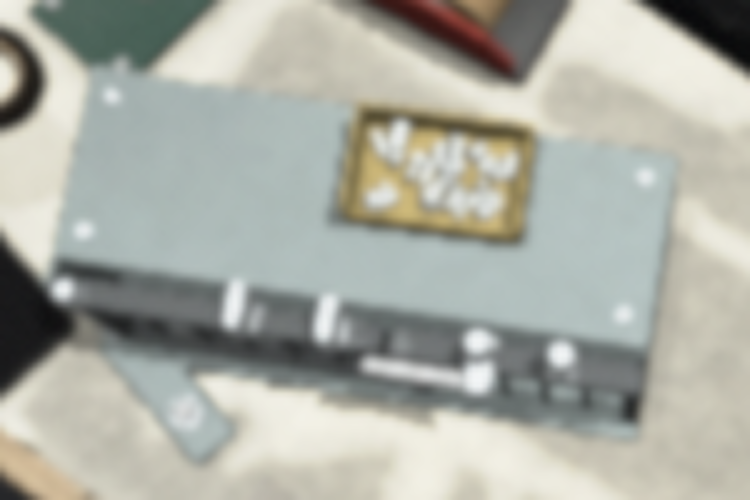

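The top crop shows the hinge post at (62,289), paddle tops at about (235,304) and (326,317), and peg tops at about (480,338) and (562,352). The bin sits on the roof at (345–530, 105–240). Next I'll triangulate these points.

Run:
```python
from h import *
d=pickle.load(open("s0.pkl","rb"))
sc=lambda p:(p[0]/4+134.6,p[1]/4+179.6); tp=lambda p:(p[0]/5+159.6,p[1]/5+149.6)
Q=[]
for n,a,b in(("pa1",(288,161),(235,304)),("pa2",(387,149),(326,317)),("pe1",(544,128),(480,338)),("pe2",(628,115),(562,352)),("hinge",(75,281),(62,289)),("dome",(218,524),(186,413))):
    P,e=tri(d["scene"],sc(a),d["top"],tp(b));Q.append(P)
    print(n,P.round(1),"gap",e.round(1),"z169:",plane(d["scene"],sc(a),169).round(1)[:2],plane(d["top"],tp(b),169).round(1)[:2])
Q=np.array(Q);m=(Q[0]+Q[1])/2;s=(Q[2]+Q[3])/2;print("main",m,"safety",s,np.linalg.norm(m-s))
for a,b in((1,0),(3,2),(3,0)):
    v=Q[b]-Q[a];print(np.degrees(np.arctan2(v[1],v[0])),np.linalg.norm(v))
v=m-s;print(np.degrees(np.arctan2(v[1],v[0])))
print(r:=M(np.array([7.388e-4,.98642,-.16424,-5.6e-5])))
```

```text
pa1 [557.7 284.9 171.5] gap 1.9 z169: [563.3 284.3] [557.8 284.5]
pa2 [555.6 241.4 170.1] gap 1.2 z169: [558.1 241.1] [555.5 241. ]
pe1 [552.5 168.1 168.2] gap 1.1 z169: [551.4 169.1] [552.1 167.5]
pe2 [548.9 128.4 169.2] gap 0.0 z169: [549.4 128.2] [548.9 128.4]
hinge [564.3 378.5 129.8] gap 0.6 z169: [496.9 388.5] [557.5 367. ]
dome [522.1 334.4  19.4] gap 2.3 z169: [330.8 377. ] [504.2 300.8]
main [556.64400207 263.15343083 170.8119162 ] safety [550.68528682 148.26399166 168.74042598] 115.06250732233345
87.14832239992691 43.64762378090064
84.86545765312728 39.80970893670726
86.77249534859592 156.75837385382502
87.03102734609693
[[ 9.46050425e-01 -3.24019242e-01 -3.53160155e-04]
 [-3.24019408e-01 -9.46049339e-01 -1.43913968e-03]
 [ 1.32202018e-04  1.47592945e-03 -9.99998902e-01]]
```

The manual's scale: shifts go in shares of 50 mm and turns go in shares of pi/2 rad. Converting my numbers, 24 mm is 0.48, 18 mm is 0.36.

>>> nudge_tcp:
  segments: {"moves": [[0.48,0.36,0,0,0,0],[0.48,0.36,0,0,0,0],[0.48,0.36,0,0,0,0],[0.48,0.36,0,0,0,0],[0.48,0.36,0,0,0,0],[0.48,0.36,0,0,0,0],[0.48,0.36,0,0,0,0],[0.48,0.36,0,0,0,0],[0.48,0.36,0,0,0,0],[0.48,0.36,0,0,0,0]]}
  aperture: 85

```text
t: 1.1
eef_pos: [387.7, 389.3, 231.0]
tcp_rot: [0.0, 0.986, -0.164, -0.0]
ft_force: [1.2, 1.4, 0.2]
width: 85.2
finger_force: 0.0
```

>>> nudge_tcp:
  segments: {"moves": [[0.48,0.36,0,0,0,0],[0.48,0.36,0,0,0,0],[0.48,0.36,0,0,0,0],[0.48,0.36,0,0,0,0],[0.48,0.36,0,0,0,0],[0.48,0.36,0,0,0,0],[0.48,0.36,0,0,0,0],[0.48,0.36,0,0,0,0],[0.48,0,0,0,0,0],[0,0,0,0,0,0]]}

```text
t: 2.1
eef_pos: [546.7, 183.0, 230.6]
tcp_rot: [0.0, 0.986, -0.165, -0.0]
ft_force: [-0.1, 0.3, -0.5]
width: 85.0
finger_force: 0.0
```

>>> nudge_tcp:
  segments: {"moves": [[0,0,0,0,0,-0.0637],[0,0,0,0,0,-0.0637],[0,0,0,0,0,-0.0446],[0,0,0,0,0,0]]}

```text
t: 2.5
eef_pos: [544.6, 184.5, 231.0]
tcp_rot: [0.0, 1.0, -0.029, -0.0]
ft_force: [-0.2, -0.7, 0.2]
width: 85.0
finger_force: 0.0
```

Create st.py:
```python
from station import r, viewer, job
from h import *
import sys
def rel(tx,ty,tz,yaw,pr=True):
    s=r.read_state();m=M(s["tcp_rot"]);d=m.T@(np.array([tx,ty,tz])-s["eef_pos"])
    y=np.degrees(np.arctan2(m[1,1],m[0,1]))
    if pr: print("t",round(s["t"],2),"tcp",s["eef_pos"].round(1),"yaw_y",y.round(2),"down",m[:,2].round(3),"F",s["ft_force"].round(1),"w",round(s["width"],1),"ff",round(s["finger_force"],1),"j",s["joint_pos"].round(2))
    print("tool delta",d.round(1),"rz",np.radians(y-yaw).round(3))
if __name__=="__main__": rel(*map(float,sys.argv[1:5]))
```

```bash
python3 st.py 551 148.4 136 -93.3
```

```text
t 2.5 tcp [544.6 184.5 231. ] yaw_y -93.36 down [-0.001 -0.    -1.   ] F [-0.2 -0.7  0.2] w 85.0 ff 0.0 j [ 0.67  0.2  -0.21 -0.   -1.16  0.85]
tool delta [ 8.5 35.7 95. ] rz -0.001
```

In the tool's units: 25 mm is 0.5, 18 mm is 0.36.

>>> nudge_tcp:
  segments: {"moves": [[0.08,0.36,0,0,0,0],[0.09,0.354,0,0,0,0],[0,0,0.5,0,0,0],[0,0,0.5,0,0,0],[0,0,0,0,0,0]]}

```text
t: 3.0
eef_pos: [549.2, 147.4, 178.0]
tcp_rot: [0.001, 1.0, -0.031, -0.003]
ft_force: [-1.3, -0.2, -0.3]
width: 84.8
finger_force: 0.0
```

```bash
python3 st.py 551 148.4 136 -93.3
```

Run:
```python
from station import r, viewer, job
import cv2
im=viewer.snapshot("scene")["image"][130:280,180:380];cv2.imwrite("pics/a1.png",cv2.resize(im,None,fx=4,fy=4,interpolation=cv2.INTER_CUBIC))
```

```text
t 3.0 tcp [549.2 147.4 178. ] yaw_y -93.58 down [-0.006 -0.002 -1.   ] F [-1.3 -0.2 -0.3] w 84.8 ff 0.0 j [ 0.61  0.23 -0.3  -0.   -1.05  0.9 ]
tool delta [ 2.  -1.3 42. ] rz -0.005
```

View pics/a1.png

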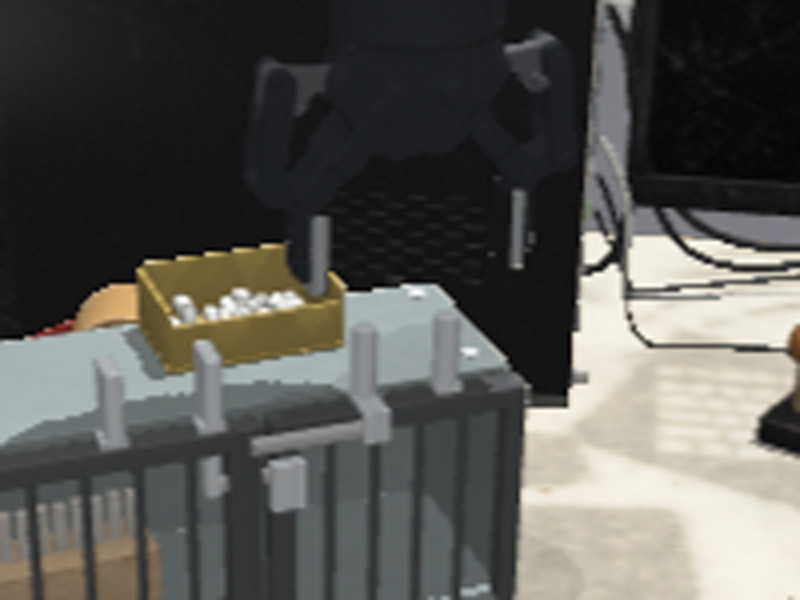

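The open fingers hang above the two round pegs: pad tips at crop (318,290) and (515,265), peg tops at (364,328) and (447,315). They straddle the pegs and clear the bin, so I'll descend and then squeeze.

In the tool's units: 14 mm is 0.28, 13 mm is 0.26.

>>> nudge_tcp:
  segments: {"moves": [[0.02,-0.012,0.28,0,0,0],[0.02,-0.012,0.28,0,0,0],[0,0,0.26,0,0,0],[0,0,0,0,0,0]]}

```text
t: 3.45
eef_pos: [552.9, 149.2, 139.4]
tcp_rot: [0.0, 1.0, -0.03, -0.001]
ft_force: [-0.7, -0.4, 0.6]
width: 85.1
finger_force: 0.0
```

```bash
python3 st.py 551 148.4 136 -93.3
```

```text
t 3.45 tcp [552.9 149.2 139.4] yaw_y -93.45 down [-0.002 -0.001 -1.   ] F [-0.7 -0.4  0.6] w 85.1 ff 0.0 j [ 0.6   0.27 -0.34 -0.   -0.96  0.91]
tool delta [-1.8  0.9  3.4] rz -0.003
```

>>> nudge_tcp:
  segments: {"moves": [[0,0,0,0,0,0],[0,0,0,0,0,0],[0,0,0,0,0,0],[0,0,0,0,0,0],[0,0,0,0,0,0],[0,0,0,0,0,0],[0,0,0,0,0,0],[0,0,0,0,0,0]]}
  aperture: 28

```text
t: 4.25
eef_pos: [553.8, 148.2, 141.8]
tcp_rot: [0.001, 1.0, -0.03, 0.0]
ft_force: [-1.5, -6.6, 7.5]
width: 28.9
finger_force: 35.3
```

```bash
python3 st.py 551 148.4 136 -93.3
```

```text
t 4.25 tcp [553.8 148.2 141.8] yaw_y -93.42 down [ 0.001 -0.001 -1.   ] F [-1.5 -6.6  7.5] w 28.9 ff 35.3 j [ 0.6   0.27 -0.34  0.   -0.96  0.91]
tool delta [-2.8 -0.   5.8] rz -0.002
```

>>> nudge_tcp:
  segments: {"moves": [[0,0,0,0,0,0],[0,0,0,0,0,0],[0,0,0,0,0,0]]}

```text
t: 4.55
eef_pos: [553.9, 148.2, 141.8]
tcp_rot: [0.001, 1.0, -0.03, 0.0]
ft_force: [-0.9, -6.0, 8.4]
width: 28.6
finger_force: 35.3
```

>>> nudge_tcp:
  segments: {"moves": [[0,0,0,0,0,0],[0,0,0,0,0,0],[0,0,0,0,0,0],[0,0,0,0,0,0],[0,0,0,0,0,0],[0,0,-0.4,0,0,0],[0,0,-0.5,0,0,0],[0,0,-0.5,0,0,0],[0,0,0,0,0,0]]}
  aperture: 85

```text
t: 5.45
eef_pos: [555.4, 150.2, 214.0]
tcp_rot: [-0.001, 1.0, -0.03, 0.003]
ft_force: [0.2, 0.2, -0.1]
width: 84.9
finger_force: 0.0
```

```bash
python3 st.py 557 263.2 209 -93.3
```

Run:
```python
from station import r, viewer, job
import cv2
im=viewer.snapshot("scene")["image"][130:280,180:380];cv2.imwrite("pics/a2.png",cv2.resize(im,None,fx=4,fy=4,interpolation=cv2.INTER_CUBIC))
```

```text
t 5.45 tcp [555.4 150.2 214. ] yaw_y -93.39 down [ 0.006  0.002 -1.   ] F [ 0.2  0.2 -0.1] w 84.9 ff 0.0 j [ 0.6   0.2  -0.24  0.   -1.12  0.91]
tool delta [  -5.1 -112.9    5.3] rz -0.002
```

View pics/a2.png

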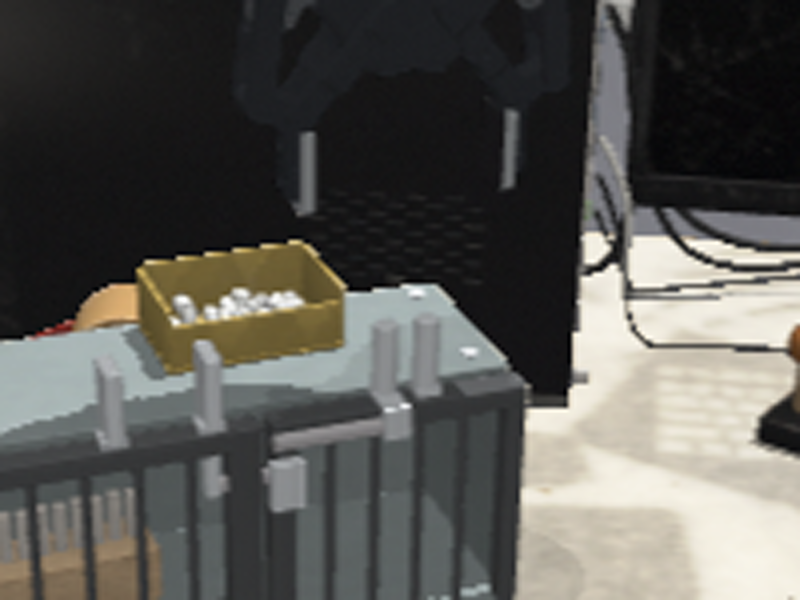

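The pegs now stand together at crop (385,325) and (427,320), with the bolt retracted and the bin unmoved. Next is the main catch.

In the tool's units: -23 mm is -0.46, -22 mm is -0.44.

>>> nudge_tcp:
  segments: {"moves": [[-0.02,-0.44,0,0,0,0],[0,-0.46,0,0,0,0],[0,-0.46,0,0,0,0],[0,-0.46,0,0,0,0],[0,-0.44,0,0,0,0],[0,0,0,0,0,0],[0,0,0.3,0,0,0],[0,0,0.3,0,0,0],[0,0,0,0,0,0]]}
  aperture: 85

```text
t: 6.4
eef_pos: [558.0, 261.6, 177.9]
tcp_rot: [0.001, 1.0, -0.03, -0.002]
ft_force: [-0.2, -0.8, 0.8]
width: 84.9
finger_force: 0.0
```

```bash
python3 st.py 557 263.2 139 -93.3
```

```text
t 6.4 tcp [558.  261.6 177.9] yaw_y -93.44 down [-0.004 -0.002 -1.   ] F [-0.2 -0.8  0.8] w 84.9 ff 0.0 j [ 0.75  0.3  -0.19 -0.   -1.08  0.76]
tool delta [-1.  -1.7 38.9] rz -0.002
```

In the tool's units: 13 mm is 0.26, 12 mm is 0.24.

>>> nudge_tcp:
  segments: {"moves": [[-0.02,-0.02,0.26,0,0,0],[-0.02,0,0.26,0,0,0],[0,0,0.24,0,0,0],[0,0,0,0,0,0],[0,0,0,0,0,0]]}

```text
t: 6.9
eef_pos: [557.3, 263.2, 142.0]
tcp_rot: [0.0, 1.0, -0.03, -0.0]
ft_force: [-0.1, -0.4, -0.6]
width: 84.9
finger_force: 0.0
```

```bash
python3 st.py 557 263.2 139 -93.3
```

```text
t 6.9 tcp [557.3 263.2 142. ] yaw_y -93.42 down [-0.    -0.001 -1.   ] F [-0.1 -0.4 -0.6] w 84.9 ff 0.0 j [ 0.76  0.33 -0.24  0.   -1.    0.75]
tool delta [-0.3 -0.   3. ] rz -0.002
```

>>> nudge_tcp:
  segments: {"moves": [[0,0,0,0,0,0],[0,0,0,0,0,0],[0,0,0,0,0,0],[0,0,0,0,0,0],[0,0,0,0,0,0],[0,0,0,0,0,0],[0,0,0,0,0,0],[0,0,0,0,0,0],[0,0,0,0,0,0],[0,0,0,0,0,0]]}
  aperture: 26

```text
t: 7.9
eef_pos: [558.1, 263.8, 144.1]
tcp_rot: [-0.001, 1.0, -0.03, 0.001]
ft_force: [-2.6, 0.1, 8.2]
width: 27.7
finger_force: 59.2
```

>>> nudge_tcp:
  segments: {"moves": [[0,0,0,0,0,0],[0,0,0,0,0,0]]}

```text
t: 8.1
eef_pos: [558.0, 263.8, 144.1]
tcp_rot: [-0.001, 1.0, -0.03, 0.001]
ft_force: [-2.3, -0.8, 8.7]
width: 27.8
finger_force: 59.2
```

```bash
python3 st.py 557 263.2 139 -93.3
```

```text
t 8.1 tcp [558.  263.8 144.1] yaw_y -93.41 down [ 0.002  0.001 -1.   ] F [-2.3 -0.8  8.7] w 27.8 ff 59.2 j [ 0.76  0.33 -0.24  0.   -1.    0.75]
tool delta [-1.   0.7  5.1] rz -0.002
```

Both paddles are squeezed (27.8 mm at 59 N, in line with the pegs). Now I'll swing about the hinge: each 0.08 rad row is dx −9.2, dy −0.37.

In the tool's units: -9.2 mm is -0.184, -0.37 mm is -0.0074, 0.08 rad / 1.5708 = 0.0509.

>>> nudge_tcp:
  segments: {"moves": [[-0.184,-0.0074,0,0,0,0.0509],[-0.184,-0.0074,0,0,0,0.0509],[-0.184,-0.0074,0,0,0,0.0509],[-0.184,-0.0074,0,0,0,0.0509],[0,0,0,0,0,0]]}

```text
t: 8.6
eef_pos: [522.1, 271.9, 144.2]
tcp_rot: [-0.001, 0.982, -0.19, 0.001]
ft_force: [3.4, -1.7, 4.8]
width: 27.7
finger_force: 59.3
```

Create sw.py:
```python
from st import *
# gate angle from TCP around hinge, and target for given opening
s=r.read_state();h=np.array([564.3,378.6]);v=s["eef_pos"][:2]-h
print("gate rad",np.radians(-93.3-np.degrees(np.arctan2(v[1],v[0]))).round(3),"R",np.linalg.norm(v).round(1))
a=np.radians(-93.3)-float(sys.argv[1]);p=h+115*np.array([np.cos(a),np.sin(a)])
rel(*p,s["eef_pos"][2],np.degrees(a))
```

```bash
python3 sw.py 0.32
```

```text
gate rad 0.319 R 114.7
t 8.6 tcp [522.1 271.9 144.2] yaw_y -111.87 down [ 0.003  0.001 -1.   ] F [ 3.4 -1.7  4.8] w 27.7 ff 59.3 j [ 0.81  0.29 -0.3   0.   -0.98  0.38]
tool delta [-0.1  0.3 -0. ] rz -0.004
```

The gate is moving as planned at 0.32 rad. I'll continue through the click stop.

In the tool's units: -9.2 mm is -0.184, -0.37 mm is -0.0074, 0.08 rad / 1.5708 = 0.0509.

>>> nudge_tcp:
  segments: {"moves": [[-0.184,-0.0074,0,0,0,0.0509],[-0.184,-0.0074,0,0,0,0.0509],[-0.184,-0.0074,0,0,0,0.0509],[-0.184,-0.0074,0,0,0,0.0509],[-0.184,-0.0074,0,0,0,0.0509],[0,0,0,0,0,0]]}

```text
t: 9.2
eef_pos: [483.9, 297.1, 144.2]
tcp_rot: [-0.001, 0.925, -0.381, 0.001]
ft_force: [1.3, -1.2, 7.7]
width: 27.4
finger_force: 59.5
```

```bash
python3 sw.py 0.72
```

```text
gate rad 0.721 R 114.5
t 9.2 tcp [483.9 297.1 144.2] yaw_y -134.79 down [ 0.003  0.001 -1.   ] F [ 1.3 -1.2  7.7] w 27.4 ff 59.5 j [ 0.9   0.26 -0.35  0.   -0.96 -0.11]
tool delta [ 0.1  0.5 -0. ] rz -0.004
```

In the tool's units: -9.2 mm is -0.184, -0.37 mm is -0.0074, 0.08 rad / 1.5708 = 0.0509.

>>> nudge_tcp:
  segments: {"moves": [[-0.184,-0.0074,0,0,0,0.0509],[-0.184,-0.0074,0,0,0,0.0509],[-0.184,-0.0074,0,0,0,0.0509],[-0.184,-0.0074,0,0,0,0.0509],[-0.184,-0.0074,0,0,0,0.0509],[-0.184,-0.0074,0,0,0,0.0509],[-0.184,-0.0074,0,0,0,0.0509],[0,0,0,0,0,0],[0,0,0,0,0,0],[0,0,0,0,0,0]]}

```text
t: 10.2
eef_pos: [453.3, 351.8, 144.1]
tcp_rot: [-0.001, 0.784, -0.621, 0.001]
ft_force: [2.2, -3.8, 9.8]
width: 27.8
finger_force: 59.6
```

```bash
python3 sw.py 1.28
```

Run:
```python
from station import r, viewer, job
import cv2
im=viewer.snapshot("scene")["image"][130:330,100:366];cv2.imwrite("pics/a3.png",cv2.resize(im,None,fx=3,fy=3,interpolation=cv2.INTER_CUBIC))
```

```text
gate rad 1.276 R 114.2
t 10.2 tcp [453.3 351.8 144.1] yaw_y -166.75 down [ 0.002  0.001 -1.   ] F [ 2.2 -3.8  9.8] w 27.8 ff 59.6 j [ 1.    0.26 -0.34  0.   -0.97 -0.77]
tool delta [-0.4  0.8 -0. ] rz -0.002
```

View pics/a3.png

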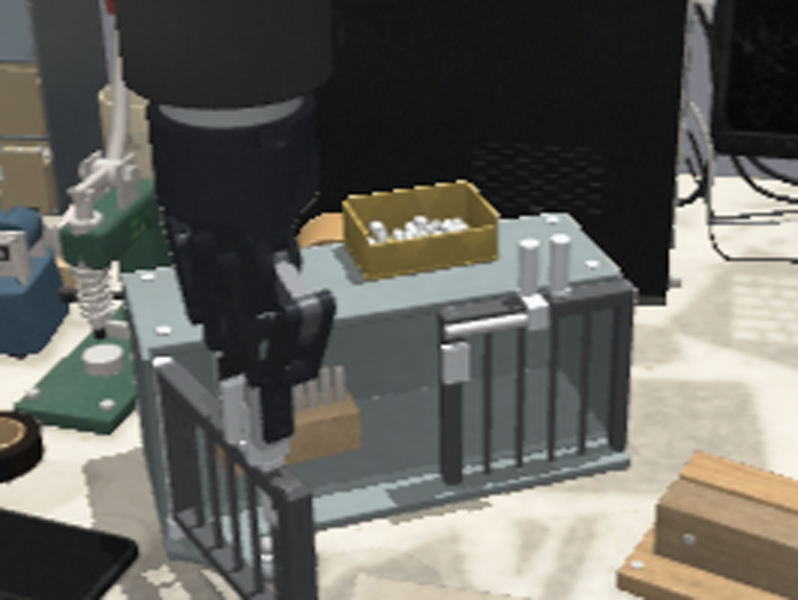

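The gate stands wide open at about 73°, with the fingers on its paddles at crop (260,420). The safety pegs are still together at (528–560, 265), and the punches and bin are in place. I'll let it settle briefly and hand in.

>>> nudge_tcp:
  segments: {"moves": [[0,0,0,0,0,0],[0,0,0,0,0,0],[0,0,0,0,0,0]]}

```text
t: 10.55
eef_pos: [453.2, 351.8, 144.1]
tcp_rot: [-0.001, 0.784, -0.621, 0.001]
ft_force: [1.5, -3.5, 9.5]
width: 27.7
finger_force: 59.6
```

```bash
python3 -c "
from station import r, viewer, job
print(job.job_done())"
```

```text
the job is handed in; nothing more can be done
None
```

I handed the job in at about 10.6 s with the gate held steady at about 73° (1.28 rad), the safety catch squeezed in, and the bin and punches unmoved in the last picture; the stamp and cup were out of that view, and no verdict was returned.

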